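# Draw out the vial tray of the bench organiser and bolt it open

### The arm

A 6-joint arm with a two-finger parallel gripper is mounted at the origin on a cart in front of the work surface, level with it; the furniture and walls round the work are solid. World frame = base frame: x ahead of the robot, y to its left, z up, the work surface at z = 0. Lengths are in m, angles in rad, forces in N, time in s.
With the tool pointing down it reaches from about 0.375 to 0.975 m from the base axis. Payload 3.8 kg.
Tool frame: the origin (TCP) lies at the very end of the fingers, on their centre line; the grasp point (between the pads) lies 19 mm behind it; z points along the fingers, y is the line along which they close (so a half turn about z gives the same grasp; the last joint's range is limited). The gripper opens to 85 mm and grips with 20 to 120 N. Pads are 22 mm wide; open, the fingers measure 114 mm over their backs; the gripper's body (76 mm by 85 mm) begins 54 mm behind the grasp point. The pads swing forward as they close: fully open they stand 13 mm farther back than shut.
Start: joints at [-1.22, 0.264, 1.604, -0, 1.274, -0.037], TCP at [0.255, -0.625, 0.231] pointing down, gripper open.
Joint ranges: [-2.63, 2.63], [-0.94, 2.18], [0.31, 2.57], [-1.31, 4.45], [0, 2.66], [-2.55, 2.55]. Speed limits (rad/s): [2.57, 2.57, 3.14, 3.14, 3.14, 3.14].

### API

Orientations are given as a rotation vector (axis times angle).
In Python, from workcell import monitor, viewer, workorder gives the robot as it stands.
- The arm moves only by the tool jog_arm, never from a script. Its argument "commands" is a list of rows, each an object with "travel": the shift along the tool's x, y, z in mm, a list of three; "rot": the turn, a rotation vector about the tool's x, y, z in degrees, a list of three; "claw": the closure in counts, from 0 (fully open) to 255 (shut). A call has exactly 5 rows; each row shifts and turns the commanded pose from where the row before left it, along the tool's axes as they then stand; what a row does not reach is not made up. A row lasts 1/10 s, in which the tool goes at most 50 mm and 8.59 degrees, less where a joint would pass 70% of its speed; a pose out of reach is approached as far as the arm can. A call is refused whole if a number of a shift passes 50 or a number of a turn 8.59, either way. A call with a gripper value outside its range is refused whole. The fingers move at their own pace and stop on an object; "force" is the grip in N (left out, the last holds). Time passes only in rows, so rows that do not move let the fingers close, or fill a call up. It gives the time, the measured TCP pose, the force, the opening and the grip force at its end, in the units of the state.
- monitor.read_state(): the state, without advancing time (a new reading comes with each control period).
- viewer.read_camera(name): name is "scene" or "top" or "wrist"; returns a dict with "color" (420x560x3 uint8, blue, green, red), "camera_matrix" (3x3 intrinsics, pixels), "R" (3x3) and "t" (3): a world point X has camera coordinates R X + t. Camera axes: x right, y down, z forward; pixel columns grow to the right and rows downward; lengths in m; the calibration is good to about 2 mm. The wrist camera is an equidistant fisheye: a pixel r from the principal point sees the ray r / f radians off the axis. A picture is of the moment at which its call begins. There is no depth.
- workorder.finish_job(): hands the job in; it is judged then, once.
The state is a dict: "time": time; "q": joint angles; "joint_vel": joint speeds; "joint_torque": joint torques, N m; "tool_pos": TCP position; "tcp_rot": TCP orientation; "wrist_force": force on the tool from outside, world axes, zero at the start; "torque": the same for the moment, N m; "width": opening from 0.0 (shut) to 1.0 (fully open); "grip_force": force on a finger pad.
Only numpy, scipy, OpenCV 4.12 (cv2) and the standard library are available. Lean on these libraries where they do the work, as an engineer would, in place of code of your own. Each camera call takes 0.05 s, during which the arm holds its last target. There are 200 camera calls.

### The job

The vials in the bench organiser are wanted for drawing up. Using only your fingertips, without pinching or lifting anything, push the thumb bolt beside the vial tray fully back, hook a fingertip behind the tray's raised front lip and draw the tray smoothly out to its stop, then push the same bolt fully home again so that its nose locks the tray open. Leave the other two trays shut and bolted, do not touch or upset any vial, and leave the things standing and lying around where they are.

Things in the scene. Friction and masses are not known exactly. Their poses are not given: they have to be found in the camera images.
- organiser: grey mounting plate, 236 x 452 x 6 mm, flat on the worktop, fixed. On it stand side by side, in any order, three like modules 146 mm wide: white base, steel tray that slides out of a housing with a clear cover, thumb bolt at the tray's right. Origin on the worktop under the middle module; x points away from the robot into the modules, y to the left, z up; all modules share this heading
- module_vials: the module whose tray holds the vials (fixed). Origin: middle of its underside, 6 mm above the worktop; axes as the organiser's, trays come out along its -x. In this frame, mm, tray shut: tray front face x = -127, lip's rear side x = -122, tray centre line y = +15, tray sides y = -30 and +60; vials between x = -51 and +31, y = -15 and +45
- cover_vials (a point): middle of the front edge of the vial module's clear cover, on its top, 74 mm above the worktop, at module x = -62, y = +15 mm (fixed). The cover is 104 mm wide and runs back from here over the housing; shut, the vials stand under it, all open ahead of it
- lip_vials (a point): top edge of the vial tray's front lip, middle, on its rear side, 56.5 mm above the worktop; moves with the tray. Lip 90 mm long across the tray, 5 mm thick. Behind it is an open finger well, 60 mm front to back, 84 mm wide, floor 17 mm above the worktop; then a partition (top 40 mm above the worktop), then the vials (tops at 64 mm). Tray side walls: top 48 mm above the worktop
- tray_vials (a joint): how far the vial tray is drawn out, m: 0 shut, 0.095 at its stop. Slides along module -x with some 2 N of friction, stays where left. Its right side has two 20 mm notches: the 10 mm bolt nose lies in the front one when the tray is shut (reaching 4.5 mm into the finger well, 27 mm behind the lip) and fits the rear one at the stop (within 5 mm); elsewhere the side wall blocks the bolt
- knob_vials (a point): centre of the top of the black thumb knob on the vial tray's bolt; moves with the bolt. Knob upright, 15 mm in diameter over its top 21 mm, top 78 mm above the worktop, 33 mm ahead of the clear cover's front edge. Shut, it is at module x = -95, y = -50 mm, 20 mm to the right of the tray's side; steel guide posts under it, tops 48 mm above the worktop
- bolt_vials (a joint): how far the vial tray's bolt is back, m: 0 fully home (nose through a notch in the tray's right side), 0.018 fully back (stop). Opens along module -y (to the right, away from its tray), some 1.5 N of friction, stays where left
- face_vials: front face of the vial tray's lip, a plate with a blank label card, 88 x 34 mm, not to be touched; its origin is the tray's: at the module's origin when shut, moving along -x with the tray
- tray_swabs (a joint): the same for the tray that holds flat swab sachets; shut at 0
- bolt_swabs (a joint): the same for that tray's bolt; shut at 0
- tray_dish (a joint): the same for the tray that holds a round shallow dish; shut at 0
- bolt_dish (a joint): the same for that tray's bolt; shut at 0
- vial_0: one of the five glass vials standing loose in 9 mm deep wells of the vial tray, 22 mm in diameter, 47 mm high; origin at the centre of its underside, z up
- vial_1: one of the five glass vials standing loose in 9 mm deep wells of the vial tray, 22 mm in diameter, 47 mm high; origin at the centre of its underside, z up
- vial_2: one of the five glass vials standing loose in 9 mm deep wells of the vial tray, 22 mm in diameter, 47 mm high; origin at the centre of its underside, z up
- vial_3: one of the five glass vials standing loose in 9 mm deep wells of the vial tray, 22 mm in diameter, 47 mm high; origin at the centre of its underside, z up
- vial_4: one of the five glass vials standing loose in 9 mm deep wells of the vial tray, 22 mm in diameter, 47 mm high; origin at the centre of its underside, z up
- sachet: flat swab sachet, 50 x 50 x 9 mm, lying on the worktop ahead of the gap between two trays; origin under its centre
- pouch: wrapped syringe in its pouch, 38 x 195 x 12 mm, lying on the worktop ahead of the gap between two trays; origin under its centre, y along its length
- swab_box: upright box of swabs, 55 x 60 x 90 mm, left of the organiser; origin under its centre
- vial_single: single vial, 22 x 22 x 47 mm, standing on the worktop to the right of the organiser; origin under its centre

How it is judged:
On the way, in this order (a step that is already met when the one before it is completed fails the run):
1. the vial tray's bolt is pushed back while the tray is still shut (value of joint bolt_vials above 0.014 m and value of joint tray_vials below 0.012 m), for 0.1 s.
2. the vial tray is drawn out to its stop, the bolt still back (value of joint tray_vials above 0.091 m and value of joint bolt_vials above 0.01 m), for 0.1 s.
At the end, for the whole second after the job is handed in: vial tray drawn out (89 of 95 mm or more) and at rest, its bolt within 4 mm of home in the rear notch; five vials upright (0.2 rad) and down in their wells; other trays within 8 mm of shut, their bolts within 6 mm of home; sachet, pouch, swab box and single vial within 20 mm of their starts (value of joint tray_vials above 0.089 m and value of joint bolt_vials below 0.004 m and velocity of joint tray_vials below 0.005 m/s and angle between each of vial_0, vial_1, vial_2, vial_3, vial_4's own z axis and vertical below 0.2 rad and z of each of vial_0, vial_1, vial_2, vial_3, vial_4 in the frame of face_vials below 0.016 m and value of joint each of tray_swabs, tray_dish below 0.008 m and value of joint each of bolt_swabs, bolt_dish below 0.006 m and distance of each of sachet, pouch, swab_box, vial_single from where it was at the start of the episode below 0.02 m); the robot touches nothing.
It fails at once if the robot pinches the lip, or touches the front face of the vial tray (contact force between any of the arm, the fingers and face_vials above 2 N).
It fails at once if another tray or its bolt is opened (value of joint any of tray_swabs, tray_dish above 0.015 m or value of joint any of bolt_swabs, bolt_dish above 0.01 m).
It fails at once if a vial in the tray is tipped over or lifted out of its well (angle between any of vial_0, vial_1, vial_2, vial_3, vial_4's own z axis and vertical above 0.5 rad or z of any of vial_0, vial_1, vial_2, vial_3, vial_4 in the frame of face_vials above 0.022 m).
It fails at once if the robot touches a vial in the tray (contact force between any of the fingers, the arm and vial_0 above 1 N or contact force between any of the fingers, the arm and vial_1 above 1 N or contact force between any of the fingers, the arm and vial_2 above 1 N or contact force between any of the fingers, the arm and vial_3 above 1 N or contact force between any of the fingers, the arm and vial_4 above 1 N).
It fails at once if a bystander is pushed more than 20 mm, lifted or tipped (distance of any of sachet, pouch, swab_box, vial_single from where it was at the start of the episode above 0.02 m or angle between any of swab_box, vial_single's own z axis and vertical above 0.4 rad).
It also fails if it takes over 48 s, if anything falls off the work surface, if the arm or the gripper's body presses on something with over 40 N, if the wrist force passes 120 N, or if a joint passes its speed limit or range.

## Working session

There is one attempt and no reset: what is moved stays moved. The work goes in short steps, Python scripts to look and compute and a tool call to move; the robot and the scene stay as the last step left them, time stands still between calls to the robot, and variables do not carry over. Pictures are saved under pics/ and viewed, at most 10 in all, crops included, and the job is handed in when it is done.

Besides the shell and the picture viewer there is one more tool, called after ">>>" as name(argument=value, ...) on one line, values as JSON. jog_arm: Moves the arm, as the interface text tells. Its arguments: {"type":"object","properties":{"commands":{"type":"array","items":{"type":"object","properties":{"travel":{"type":"array","items":{"type":"number"}},"rot":{"type":"array","items":{"type":"number"}},"claw":{"type":"number"}}}},"force":{"type":"number"}},"required":["commands"]}

```bash
mkdir -p pics; cat > h.py <<'E'
import numpy as np, cv2
from workcell import monitor, viewer, workorder
def ray(c,u,v):
    K=np.array(c["camera_matrix"]);R=np.array(c["R"]);t=np.array(c["t"])
    return -R.T@t, R.T@np.linalg.solve(K,[u,v,1.])
def onz(c,u,v,z):
    o,d=ray(c,u,v); return o+d*(z-o[2])/d[2]
def proj(c,X):
    p=np.array(c["camera_matrix"])@(np.array(c["R"])@np.array(X)+np.array(c["t"])); return p[:2]/p[2]
E
python3 - <<'E'
from h import *
import pickle
for n in ("top","scene"):
    c=viewer.read_camera(n); pickle.dump(c,open(n+".pkl","wb"))
    cv2.imwrite(f"pics/{n}0.png",cv2.resize(c["color"],(784,588)))
    print(n,-np.array(c["R"]).T@c["t"],np.array(c["camera_matrix"]).round(1).tolist())
s=monitor.read_state();print(s)
E
```

```text
top [0.52114606 0.07391288 1.42296235] [[494.8, 0.0, 282.5], [0.0, 494.8, 209.0], [0.0, 0.0, 1.0]]
scene [-0.20936272 -0.63462328  0.64298036] [[546.0, 0.0, 284.2], [0.0, 546.0, 210.9], [0.0, 0.0, 1.0]]
{'time': 0.1, 'q': array([-1.21988286e+00,  2.64679102e-01,  1.60527683e+00, -1.03318549e-06,
        1.27370062e+00, -3.68697045e-02]), 'joint_vel': array([ 0.00063087, -0.00237762, -0.00212764, -0.00219028,  0.00077368,
       -0.00026496]), 'joint_torque': array([-1.91995541e-04, -5.16707826e+01, -3.68588805e+01, -1.29112946e-04,
        6.25374276e-03, -1.04028743e-05]), 'tool_pos': array([ 0.25502574, -0.62423562,  0.23006439]), 'tcp_rot': array([-3.08072470e+00, -6.04926666e-01,  5.08172432e-04]), 'wrist_force': array([-0.59511757,  0.08747613, -0.39268317]), 'torque': array([-0.01675612,  0.0114772 , -0.00639162]), 'grip_force': 0.0, 'width': 0.9966301302215643}
```

View pics/top0.png

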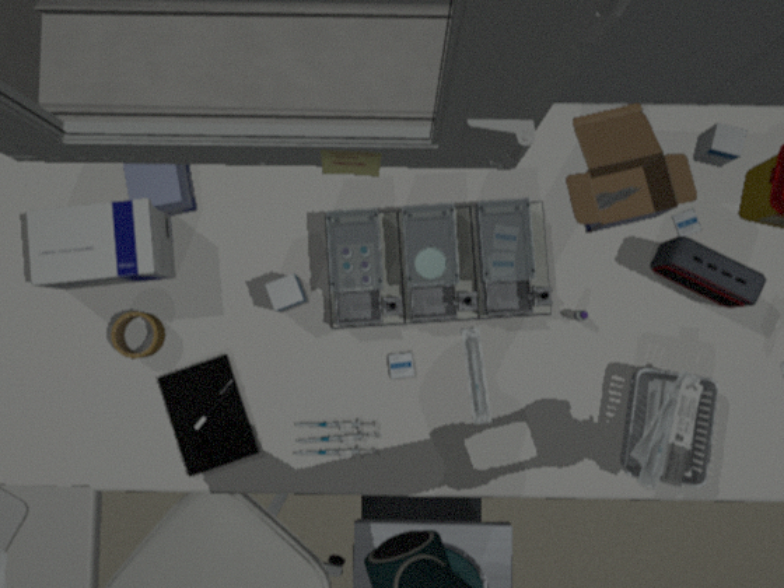

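View pics/scene0.png

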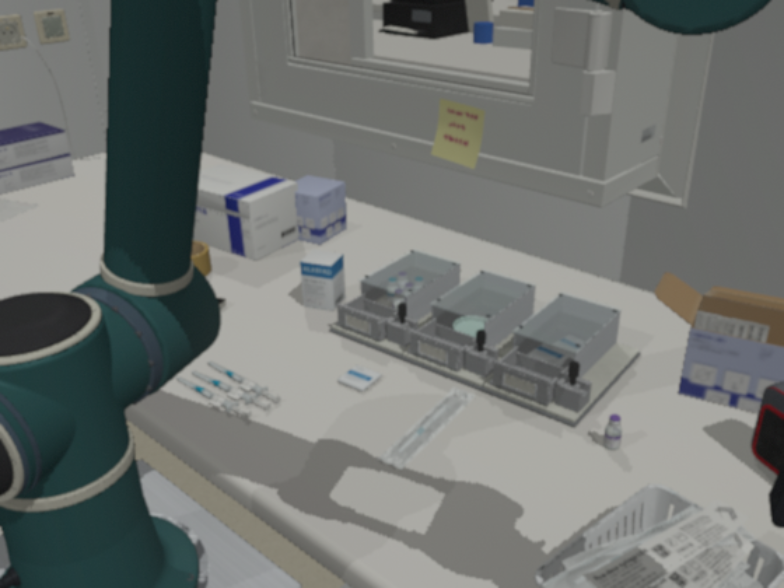

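The top view shows the vial module leftmost, with its tray at about (355,265) and its knob at about (391,305). The dish is in the middle and the swabs on the right. The sachet at (400,365) lies ahead of the gap between the left two trays. Next I'll enlarge and measure.

```bash
python3 - <<'E'
from h import *
import pickle
c=pickle.load(open("top.pkl","rb"));im=c["color"]
x0,y0,w,h=225,135,180,110
cr=cv2.resize(im[y0:y0+h,x0:x0+w],None,fx=4.4,fy=4.4,interpolation=cv2.INTER_CUBIC)
cr=cv2.convertScaleAbs(cr,alpha=1.6)
cv2.imwrite("pics/topcrop.png",cr)
# knobs
for n in("top","scene"):
    c=pickle.load(open(n+".pkl","rb"));g=c["color"].max(2)
    m=(g<48).astype(np.uint8)
    k,l,st,ce=cv2.connectedComponentsWithStats(m)
    for i in range(1,k):
        x,y=ce[i]
        if 8<st[i,4]<250 and ((n=="top" and 230<x<400 and 190<y<235) or (n=="scene" and 250<x<450 and 200<y<290)):
            print(n,st[i],ce[i].round(2),onz(c,*ce[i],.074).round(4))
c=pickle.load(open("scene.pkl","rb"));im=c["color"]
cv2.imwrite("pics/scenecrop.png",cv2.convertScaleAbs(cv2.resize(im[170:310,225:465],None,fx=3.3,fy=3.3,interpolation=cv2.INTER_CUBIC),alpha=1.3))
E
```

```text
top [338 185   3  23  37] [338.95 196.76] [ 0.6474 -0.0732  0.074 ]
top [286 191   4  30  42] [287.24 205.48] [0.6212 0.0679 0.074 ]
top [370 201  11  10  37] [375.54 205.14] [ 0.6259 -0.1733  0.074 ]
top [372 208   4   5   9] [372.78 210.44] [ 0.6113 -0.1658  0.074 ]
top [383 209   9   5  27] [387.78 210.78] [ 0.611  -0.2067  0.074 ]
top [321 211   4   7  11] [322.36 213.27] [ 0.6014 -0.0283  0.074 ]
top [331 212   6   6  25] [333.56 214.4 ] [ 0.5988 -0.0589  0.074 ]
top [276 216   7   5  24] [279.54 217.83] [0.5871 0.0884 0.074 ]
top [288 222   2   6  10] [288.6 224.3] [0.5698 0.0634 0.074 ]
scene [285 218   5  12  39] [286.62 222.64] [0.5687 0.073  0.074 ]
scene [341 237   5  13  55] [342.95 242.4 ] [ 0.5805 -0.0711  0.074 ]
scene [407 259   6  15  73] [409.15 265.1 ] [ 0.5942 -0.217   0.074 ]
```

View pics/topcrop.png

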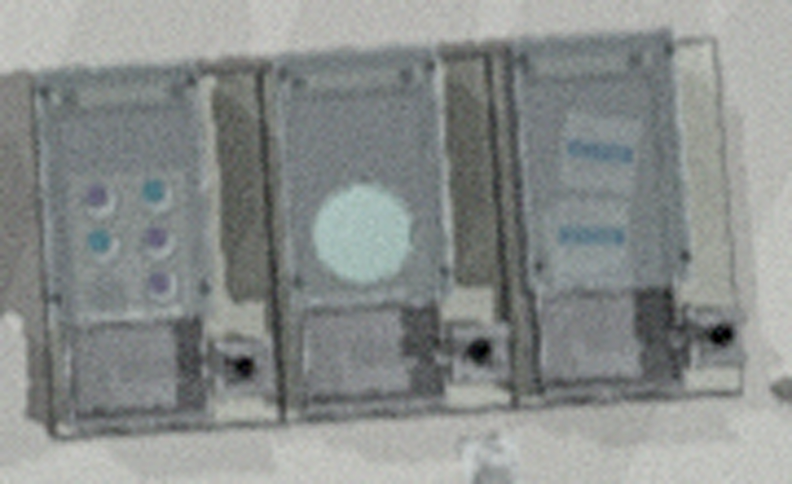

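View pics/scenecrop.png

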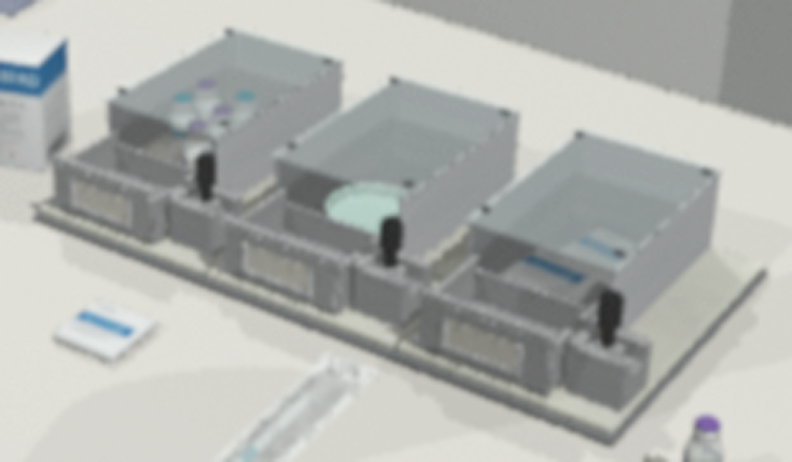

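The crops show the black knobs at (243,366), (480,349) and (722,333) in the top crop, and the vial knob top at (205,157) in the scene crop. The cover's front edge corners are visible near (55,300) and (205,287).

```bash
python3 - <<'E'
from h import *
import pickle
c=pickle.load(open("top.pkl","rb"));s=pickle.load(open("scene.pkl","rb"))
f=lambda x,y,k,a,b:((x+.5)/k+a-.5,(y+.5)/k+b-.5)
T=[onz(c,*f(x,y,4.4,225,135),.076) for x,y in((243,366),(480,349),(722,333))]
S=[onz(s,*f(x,y,3.3,225,170),.0775) for x,y in((206,156),(391,221),(610,295))]
print(np.round(T,4));print(np.round(S,4))
for P in(T,S): d=P[0]-P[2]; print(np.linalg.norm(d),np.degrees(np.arctan2(-d[0],d[1])))
# plate front corners top face z=6mm, rear right
for x,y in((55,436),(743,393),(716,38)): print("plate",onz(c,*f(x,y,4.4,225,135),.006).round(4))
for x,y in((36,207),(612,437),(765,270)): print("plateS",onz(s,*f(x,y,3.3,225,170),.006).round(4))
for x,y in((55,300),(205,287)): print("cover",onz(c,*f(x,y,4.4,225,135),.074).round(4))
E
```

```text
[[ 0.5871  0.0876  0.076 ]
 [ 0.6    -0.0591  0.076 ]
 [ 0.6122 -0.2088  0.076 ]]
[[ 0.5844  0.0857  0.0775]
 [ 0.5949 -0.0608  0.0775]
 [ 0.6084 -0.209   0.0775]]
0.2974394558637013 4.8376386180637425
0.2956990281356559 4.650191255674593
plate [0.5431 0.2098 0.006 ]
plate [ 0.578  -0.2372  0.006 ]
plate [ 0.8113 -0.2193  0.006 ]
plateS [0.5463 0.2173 0.006 ]
plateS [ 0.5778 -0.2358  0.006 ]
plateS [ 0.8067 -0.2172  0.006 ]
cover [0.6265 0.2051 0.074 ]
cover [0.636 0.112 0.074]
```

>>> jog_arm(commands=[{"rot": [0, 0, 5.8], "travel": [0, 0, 0], "claw": 255}, {"rot": [0, 0, 5.8], "travel": [0, 0, 0], "claw": 255}, {"rot": [0, 0, 5.8], "travel": [0, 0, 0], "claw": 255}, {"rot": [0, 0, 0], "travel": [20, -35, 0], "claw": 255}, {"rot": [0, 0, 0], "travel": [23, -42, 0], "claw": 255}], force=30)

```text
time: 0.6
tool_pos: [0.2911, -0.5446, 0.2302]
tcp_rot: [-3.138, -0.128, 0.001]
wrist_force: [1.5, -0.0, -0.5]
width: 0.147
grip_force: 0.0
```

>>> jog_arm(commands=[{"rot": [0, 0, 0], "travel": [23, -42, 0], "claw": 255}, {"rot": [0, 0, 0], "travel": [23, -42, 0], "claw": 255}, {"rot": [0, 0, 0], "travel": [23, -42, 0], "claw": 255}, {"rot": [0, 0, 0], "travel": [23, -42, 0], "claw": 255}, {"rot": [0, 0, 0], "travel": [23, -42, 0], "claw": 255}])

```text
time: 1.1
tool_pos: [0.3887, -0.3236, 0.2308]
tcp_rot: [-3.138, -0.131, 0.0]
wrist_force: [-0.0, -0.2, 0.2]
width: 0.002
grip_force: 0.0
```

>>> jog_arm(commands=[{"rot": [0, 0, 0], "travel": [23, -42, 0], "claw": 255}, {"rot": [0, 0, 0], "travel": [23, -42, 0], "claw": 255}, {"rot": [0, 0, 0], "travel": [23, -42, 0], "claw": 255}, {"rot": [0, 0, 0], "travel": [23, -42, 0], "claw": 255}, {"rot": [0, 0, 0], "travel": [23, -42, 0], "claw": 255}])

```text
time: 1.6
tool_pos: [0.4856, -0.1047, 0.2311]
tcp_rot: [3.139, 0.132, -0.0]
wrist_force: [1.0, -0.6, -0.7]
width: -0.0
grip_force: 0.0
```

```bash
cat >> h.py <<'E'
TH=np.radians(4.7); O=np.array([.6766,.1446])
def m2w(x,y): c,s=np.cos(TH),np.sin(TH); return O+np.array([[c,-s],[s,c]])@[x/1e3,y/1e3]
def rep():
    s=monitor.read_state(); c,s_=np.cos(TH),np.sin(TH)
    p=np.array([[c,s_],[-s_,c]])@(s["tool_pos"][:2]-O)*1e3
    from scipy.spatial.transform import Rotation as Q
    M=Q.from_rotvec(s["tcp_rot"]).as_matrix()
    print("t",s["time"],"mod xy",p.round(1),"z",round(s["tool_pos"][2]*1e3,1),"yaw",np.degrees(np.arctan2(M[1,0],M[0,0])).round(2),"zax",M[:,2].round(3),"F",s["wrist_force"].round(1),"w",round(s["width"],2))
    return s
E
python3 - <<'E'
from h import *
rep(); c=viewer.read_camera("wrist")
import pickle;pickle.dump(c,open("w0.pkl","wb"))
cv2.imwrite("pics/w0.png",cv2.resize(c["color"],(784,588)))
print(np.array(c["camera_matrix"]).round(1).tolist(),c["R"],c["t"])
E
```

```text
t 1.6 mod xy [-210.7 -232.8] z 231.1 yaw 4.81 zax [-0. -0. -1.] F [ 1.  -0.6 -0.7] w -0.0
[[325.2, 0.0, 279.6], [0.0, 325.2, 209.2], [0.0, 0.0, 1.0]] [[ 8.43383968e-02 -9.96437161e-01  1.38833639e-04]
 [-9.43063918e-01 -7.97758978e-02  3.22902852e-01]
 [-3.21741326e-01 -2.73640379e-02 -9.46432105e-01]] [-0.14544834  0.40833867  0.53528942]
```

View pics/w0.png

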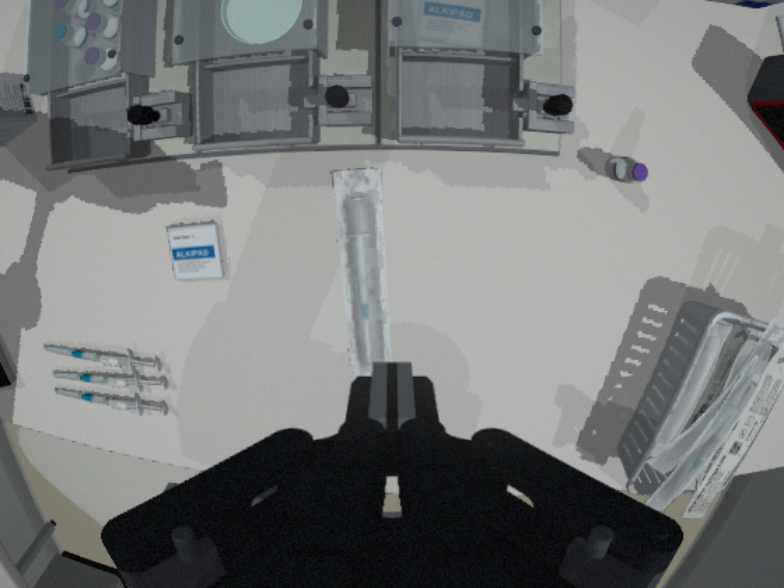

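The wrist view shows the trays clearly, with the vial knob at about (143,115) and the sachet and pouch ahead. I'll move sideways in front of the vial module and take a precise fix.

>>> jog_arm(commands=[{"travel": [0, -40, 0], "rot": [0, 0, 0], "claw": 255}, {"travel": [0, -45, 0], "rot": [0, 0, 0], "claw": 255}, {"travel": [0, -45, 0], "rot": [0, 0, 0], "claw": 255}, {"travel": [0, -45, 0], "rot": [0, 0, 0], "claw": 255}, {"travel": [0, -25, 0], "rot": [0, 0, 0], "claw": 255}])

```text
time: 2.15
tool_pos: [0.4677, 0.0951, 0.2309]
tcp_rot: [-3.138, -0.135, 0.001]
wrist_force: [-0.5, -1.0, 0.8]
width: -0.002
grip_force: 0.0
```

>>> jog_arm(commands=[{"travel": [15, 0, 0], "rot": [0, 0, 0], "claw": 255}, {"travel": [15, 0, 0], "rot": [0, 0, 0], "claw": 255}, {"travel": [0, 0, 0], "rot": [0, 0, 0], "claw": 255}, {"travel": [0, 0, 0], "rot": [0, 0, 0], "claw": 255}, {"travel": [0, 0, 0], "rot": [0, 0, 0], "claw": 255}])

```text
time: 2.65
tool_pos: [0.4983, 0.0943, 0.2309]
tcp_rot: [3.139, 0.13, -0.002]
wrist_force: [-1.0, 1.2, 0.6]
width: 0.0
grip_force: 0.0
```

```bash
cat >> h.py <<'E'
def fray(c,u,v):
    K=np.array(c["camera_matrix"]);R=np.array(c["R"]);t=np.array(c["t"])
    a=(u-K[0,2])/K[0,0];b=(v-K[1,2])/K[1,1];r=np.hypot(a,b)
    return -R.T@t, R.T@np.array([np.sin(r)*a/r,np.sin(r)*b/r,np.cos(r)])
def fonz(c,u,v,z):
    o,d=fray(c,u,v); return o+d*(z-o[2])/d[2]
E
python3 - <<'E'
from h import *
rep(); c=viewer.read_camera("wrist")
import pickle;pickle.dump(c,open("w1.pkl","wb"))
cv2.imwrite("pics/w1.png",cv2.resize(c["color"][0:300,80:480],(800,600),interpolation=cv2.INTER_CUBIC))
E
```

```text
t 2.65 mod xy [-181.8  -35.5] z 230.9 yaw 4.75 zax [-0.001 -0.    -1.   ] F [-1.   1.2  0.6] w 0.0
```

View pics/w1.png

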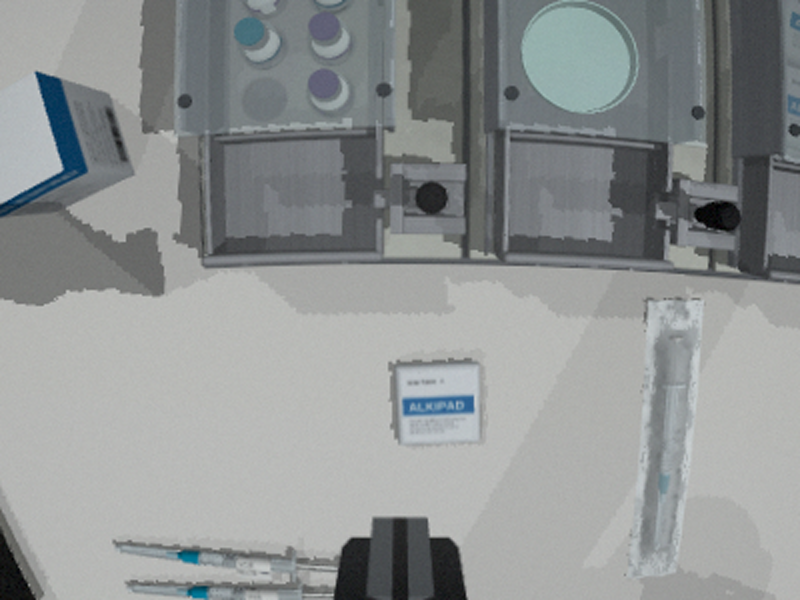

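The vial knob top is at about (431,197) in this 2x crop. The lip's rear edge runs from about (212,254) to (380,250), and the cover's front edge from about (178,135) to (395,131).

```bash
python3 - <<'E'
from h import *
import pickle
c=pickle.load(open("w1.pkl","rb"))
g=lambda x,y,z:fonz(c,(x+.5)/2-.5+80,(y+.5)/2-.5,z/1e3)
def mod(p):
    co,s=np.cos(TH),np.sin(TH); return (np.array([[co,s],[-s,co]])@(p[:2]-O)*1e3).round(1)
for n,x,y,z in(("knob",431,197,78),("knob2",717,214,78),("lipL",212,254,56.5),("lipR",380,250,56.5),("covL",178,135,74),("covR",395,131,74)):
    p=g(x,y,z);print(n,p.round(4),mod(p))
E
```

```text
knob [0.587  0.0876 0.078 ] [-94.  -49.5]
knob2 [ 0.5988 -0.052   0.078 ] [ -93.7 -189.5]
lipL [0.5526 0.1926 0.0565] [-119.6   58. ]
lipR [0.5593 0.1089 0.0565] [-119.8  -26. ]
covL [0.611  0.2076 0.074 ] [-60.2  68.2]
covR [0.6161 0.1062 0.074 ] [-63.4 -33.3]
```

>>> jog_arm(commands=[{"travel": [30, -7, 0], "rot": [0, 0, 0], "claw": 255}, {"travel": [30, -7, 0], "rot": [0, 0, 0], "claw": 255}, {"travel": [27, -7, 20], "rot": [0, 0, 0], "claw": 255}, {"travel": [0, 0, 40], "rot": [0, 0, 0], "claw": 255}, {"travel": [0, 0, 30], "rot": [0, 0, 0], "claw": 255}])

```text
time: 3.2
tool_pos: [0.5837, 0.123, 0.1397]
tcp_rot: [3.139, 0.131, -0.001]
wrist_force: [0.0, -0.9, -0.1]
width: 0.003
grip_force: 0.0
```

>>> jog_arm(commands=[{"travel": [0, 0, 30], "rot": [0, 0, 0], "claw": 255}, {"travel": [0, 0, 25], "rot": [0, 0, 0], "claw": 255}, {"travel": [0, 0, 15], "rot": [0, 0, 0], "claw": 255}, {"travel": [0, 0, 9], "rot": [0, 0, 0], "claw": 255}, {"travel": [0, 0, 0], "rot": [0, 0, 0], "claw": 255}])

```text
time: 3.7
tool_pos: [0.5829, 0.123, 0.0614]
tcp_rot: [3.139, 0.132, -0.003]
wrist_force: [-0.6, -0.2, 0.6]
width: -0.003
grip_force: 0.0
```

```bash
python3 -c "
from h import *
rep()"
```

```text
t 3.7 mod xy [-95.2 -13.8] z 61.4 yaw 4.8 zax [-0.002 -0.    -1.   ] F [-0.6 -0.2  0.6] w -0.0
```

>>> jog_arm(commands=[{"travel": [0, 5, 0], "rot": [0, 0, 0], "claw": 255}, {"travel": [0, 5, 0], "rot": [0, 0, 0], "claw": 255}, {"travel": [0, 4, 0], "rot": [0, 0, 0], "claw": 255}, {"travel": [0, 4, 0], "rot": [0, 0, 0], "claw": 255}, {"travel": [0, 4, 0], "rot": [0, 0, 0], "claw": 255}])

```text
time: 4.2
tool_pos: [0.5864, 0.1015, 0.0634]
tcp_rot: [-3.138, -0.132, -0.003]
wrist_force: [0.6, 1.9, 1.7]
width: 0.002
grip_force: 1.3
```

>>> jog_arm(commands=[{"travel": [0, 3, 0], "rot": [0, 0, 0], "claw": 255}, {"travel": [0, 3, 0], "rot": [0, 0, 0], "claw": 255}, {"travel": [0, 2, 0], "rot": [0, 0, 0], "claw": 255}, {"travel": [0, 0, 0], "rot": [0, 0, 0], "claw": 255}, {"travel": [0, 0, 0], "rot": [0, 0, 0], "claw": 255}])

```text
time: 4.7
tool_pos: [0.5856, 0.0933, 0.0618]
tcp_rot: [3.139, 0.132, -0.002]
wrist_force: [-0.3, 0.9, 0.5]
width: -0.002
grip_force: 0.4
```

>>> jog_arm(commands=[{"travel": [0, 2, 0], "rot": [0, 0, 0], "claw": 255}, {"travel": [0, 1, 0], "rot": [0, 0, 0], "claw": 255}, {"travel": [0, 1, 0], "rot": [0, 0, 0], "claw": 255}, {"travel": [0, 1, 0], "rot": [0, 0, 0], "claw": 255}, {"travel": [0, 0, 0], "rot": [0, 0, 0], "claw": 255}])

```text
time: 5.2
tool_pos: [0.5858, 0.0922, 0.0619]
tcp_rot: [-3.133, -0.13, 0.001]
wrist_force: [-1.2, 13.8, 1.8]
width: 0.004
grip_force: 7.1
```

```bash
python3 -c "
from h import *
rep()"
```

```text
t 5.2 mod xy [-94.8 -44.7] z 61.9 yaw 4.74 zax [-0.001  0.006 -1.   ] F [-1.2 13.8  1.8] w 0.0
```

>>> jog_arm(commands=[{"travel": [0, -8, 0], "rot": [0, 0, 0], "claw": 255}, {"travel": [0, -20, 0], "rot": [0, 0, 0], "claw": 255}, {"travel": [0, -20, 0], "rot": [0, 0, 0], "claw": 255}, {"travel": [0, -14, 0], "rot": [0, 0, 0], "claw": 255}, {"travel": [0, 0, 0], "rot": [0, 0, 0], "claw": 255}])

```text
time: 5.7
tool_pos: [0.5807, 0.1514, 0.0619]
tcp_rot: [3.138, 0.135, -0.001]
wrist_force: [0.2, -0.3, 0.9]
width: -0.001
grip_force: 0.0
```

```bash
python3 - <<'E'
from h import *
rep(); c=viewer.read_camera("wrist")
cv2.imwrite("pics/w2.png",c["color"])
E
```

```text
t 5.7 mod xy [-95.   14.6] z 61.9 yaw 4.94 zax [-0.001 -0.    -1.   ] F [ 0.2 -0.3  0.9] w -0.0
```

View pics/w2.png

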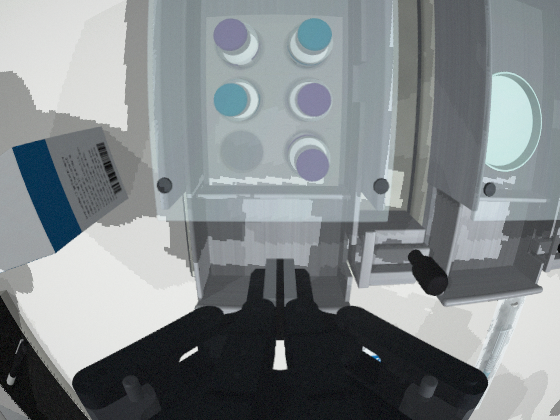

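The knob now sits fully back at about (428,272). The fingers are centred over the finger well and the vials are standing. Lowering behind the lip.

>>> jog_arm(commands=[{"travel": [0, 0, 10], "rot": [0, 0, 0], "claw": 255}, {"travel": [0, 0, 10], "rot": [0, 0, 0], "claw": 255}, {"travel": [0, 0, 8], "rot": [0, 0, 0], "claw": 255}, {"travel": [0, 0, 0], "rot": [0, 0, 0], "claw": 255}, {"travel": [-5, 0, 0], "rot": [0, 0, 0], "claw": 255}])

```text
time: 6.25
tool_pos: [0.5763, 0.1494, 0.0337]
tcp_rot: [3.139, 0.131, -0.001]
wrist_force: [-0.0, 0.4, -0.2]
width: -0.002
grip_force: 0.0
```

>>> jog_arm(commands=[{"travel": [-4, 0, 0], "rot": [0, 0, 0], "claw": 255}, {"travel": [-3, 0, 0], "rot": [0, 0, 0], "claw": 255}, {"travel": [-3, 0, 0], "rot": [0, 0, 0], "claw": 255}, {"travel": [-3, 0, 0], "rot": [0, 0, 0], "claw": 255}, {"travel": [-3, 0, 0], "rot": [0, 0, 0], "claw": 255}])

```text
time: 6.75
tool_pos: [0.5611, 0.1486, 0.0348]
tcp_rot: [-3.139, -0.132, -0.004]
wrist_force: [2.1, -0.0, -1.5]
width: 0.001
grip_force: 1.2
```

```bash
python3 -c "
from h import *
rep()"
```

```text
t 6.75 mod xy [-114.8   13.5] z 34.8 yaw 4.83 zax [ 0.002  0.    -1.   ] F [ 2.1 -0.  -1.5] w 0.0
```

Contact with about 2 N, which matches the tray friction. Drawing it out smoothly.

>>> jog_arm(commands=[{"travel": [-4, 0, 0], "rot": [0, 0, 0], "claw": 255}, {"travel": [-5, 0, 0], "rot": [0, 0, 0], "claw": 255}, {"travel": [-5, 0, 0], "rot": [0, 0, 0], "claw": 255}, {"travel": [-5, 0, 0], "rot": [0, 0, 0], "claw": 255}, {"travel": [-5, 0, 0], "rot": [0, 0, 0], "claw": 255}])

```text
time: 7.25
tool_pos: [0.5364, 0.1466, 0.0346]
tcp_rot: [-3.139, -0.132, -0.001]
wrist_force: [1.9, 1.4, 2.0]
width: -0.0
grip_force: 1.3
```

>>> jog_arm(commands=[{"travel": [-5, 0, 0], "rot": [0, 0, 0], "claw": 255}, {"travel": [-5, 0, 0], "rot": [0, 0, 0], "claw": 255}, {"travel": [-5, 0, 0], "rot": [0, 0, 0], "claw": 255}, {"travel": [-5, 0, 0], "rot": [0, 0, 0], "claw": 255}, {"travel": [-5, 0, 0], "rot": [0, 0, 0], "claw": 255}])

```text
time: 7.75
tool_pos: [0.5111, 0.1444, 0.0343]
tcp_rot: [-3.139, -0.132, -0.0]
wrist_force: [2.6, 1.1, 2.1]
width: -0.001
grip_force: 1.3
```

>>> jog_arm(commands=[{"travel": [-5, 0, 0], "rot": [0, 0, 0], "claw": 255}, {"travel": [-5, 0, 0], "rot": [0, 0, 0], "claw": 255}, {"travel": [-5, 0, 0], "rot": [0, 0, 0], "claw": 255}, {"travel": [-4, 0, 0], "rot": [0, 0, 0], "claw": 255}, {"travel": [-4, 0, 0], "rot": [0, 0, 0], "claw": 255}])

```text
time: 8.25
tool_pos: [0.4882, 0.1424, 0.0342]
tcp_rot: [-3.139, -0.132, 0.0]
wrist_force: [2.6, 1.0, 1.1]
width: -0.001
grip_force: 1.2
```

```bash
python3 -c "
from h import *
rep()"
```

```text
t 8.25 mod xy [-188.    13.3] z 34.2 yaw 4.82 zax [-0.  0. -1.] F [2.6 1.  1.1] w -0.0
```

>>> jog_arm(commands=[{"travel": [-4, 0, 0], "rot": [0, 0, 0], "claw": 255}, {"travel": [-4, 0, 0], "rot": [0, 0, 0], "claw": 255}, {"travel": [-3, 0, 0], "rot": [0, 0, 0], "claw": 255}, {"travel": [-3, 0, 0], "rot": [0, 0, 0], "claw": 255}, {"travel": [-2, 0, 0], "rot": [0, 0, 0], "claw": 255}])

```text
time: 8.75
tool_pos: [0.4722, 0.141, 0.0342]
tcp_rot: [3.139, 0.132, -0.001]
wrist_force: [1.8, 1.9, 1.6]
width: -0.004
grip_force: 1.1
```

>>> jog_arm(commands=[{"travel": [-1, 0, 0], "rot": [0, 0, 0], "claw": 255}, {"travel": [-1, 0, 0], "rot": [0, 0, 0], "claw": 255}, {"travel": [-1, 0, 0], "rot": [0, 0, 0], "claw": 255}, {"travel": [-1, 0, 0], "rot": [0, 0, 0], "claw": 255}, {"travel": [0, 0, 0], "rot": [0, 0, 0], "claw": 255}])

```text
time: 9.25
tool_pos: [0.4708, 0.141, 0.0345]
tcp_rot: [-3.138, -0.132, -0.007]
wrist_force: [7.8, 1.3, -5.2]
width: -0.002
grip_force: 4.1
```

```bash
python3 -c "
from h import *
rep()"
```

```text
t 9.25 mod xy [-205.4   13.2] z 34.5 yaw 4.83 zax [ 0.005  0.001 -1.   ] F [ 7.8  1.3 -5.2] w -0.0
```

>>> jog_arm(commands=[{"travel": [-1, 0, 0], "rot": [0, 0, 0], "claw": 255}, {"travel": [-1, 0, 0], "rot": [0, 0, 0], "claw": 255}, {"travel": [0, 0, 0], "rot": [0, 0, 0], "claw": 255}, {"travel": [5, 0, 0], "rot": [0, 0, 0], "claw": 255}, {"travel": [6, 0, 0], "rot": [0, 0, 0], "claw": 255}])

```text
time: 9.75
tool_pos: [0.4762, 0.141, 0.0335]
tcp_rot: [3.138, 0.132, -0.006]
wrist_force: [-1.5, 0.3, -0.2]
width: -0.005
grip_force: 0.0
```

>>> jog_arm(commands=[{"travel": [0, 0, -15], "rot": [0, 0, 0], "claw": 255}, {"travel": [0, 0, -25], "rot": [0, 0, 0], "claw": 255}, {"travel": [0, 0, -40], "rot": [0, 0, 0], "claw": 255}, {"travel": [0, 0, -40], "rot": [0, 0, 0], "claw": 255}, {"travel": [0, 0, 0], "rot": [0, 0, 0], "claw": 255}])

```text
time: 10.25
tool_pos: [0.4813, 0.1423, 0.1602]
tcp_rot: [-3.137, -0.132, -0.014]
wrist_force: [0.6, -0.6, 0.4]
width: -0.0
grip_force: 0.0
```

```bash
python3 - <<'E'
from h import *
rep(); c=viewer.read_camera("wrist")
cv2.imwrite("pics/w3.png",c["color"])
E
```

```text
t 10.25 mod xy [-194.8   13.7] z 160.2 yaw 4.82 zax [ 0.009  0.002 -1.   ] F [ 0.6 -0.6  0.4] w -0.0
```

View pics/w3.png

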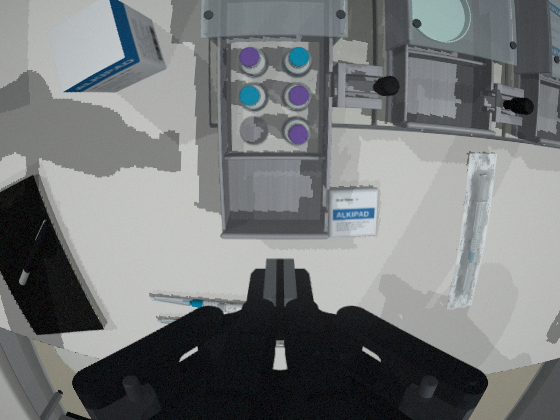

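The tray is fully out. The knob is at about (386,86), still back, and all five vials are upright. Next I move to the right of the knob.

>>> jog_arm(commands=[{"travel": [0, 35, 0], "rot": [0, 0, 0], "claw": 255}, {"travel": [20, 40, 0], "rot": [0, 0, 0], "claw": 255}, {"travel": [30, 41, 0], "rot": [0, 0, 0], "claw": 255}, {"travel": [30, 0, 0], "rot": [0, 0, 0], "claw": 255}, {"travel": [20, 0, 0], "rot": [0, 0, 0], "claw": 255}])

```text
time: 10.8
tool_pos: [0.5866, 0.0332, 0.1521]
tcp_rot: [-3.139, -0.128, 0.006]
wrist_force: [-0.2, 0.6, 0.1]
width: 0.002
grip_force: 0.0
```

>>> jog_arm(commands=[{"travel": [0, 0, 25], "rot": [0, 0, 0], "claw": 255}, {"travel": [0, 0, 25], "rot": [0, 0, 0], "claw": 255}, {"travel": [0, 0, 10], "rot": [0, 0, 0], "claw": 255}, {"travel": [0, 0, 0], "rot": [0, 0, 0], "claw": 255}, {"travel": [0, 0, 0], "rot": [0, 0, 0], "claw": 255}])

```text
time: 11.3
tool_pos: [0.5861, 0.035, 0.094]
tcp_rot: [-3.139, -0.132, 0.002]
wrist_force: [-0.8, 0.6, 0.3]
width: -0.004
grip_force: 0.0
```

```bash
python3 - <<'E'
from h import *
rep(); c=viewer.read_camera("wrist")
cv2.imwrite("pics/w4.png",c["color"])
E
```

```text
t 11.3 mod xy [ -99.2 -101.9] z 94.0 yaw 4.82 zax [-0.001 -0.    -1.   ] F [-0.8  0.6  0.3] w -0.0
```

View pics/w4.png

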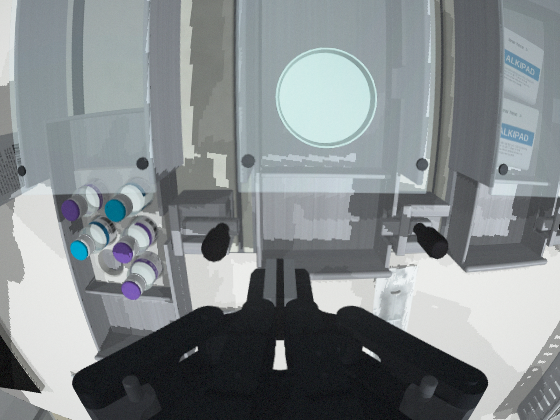

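The knob at about (217,241) is clear to the left of the fingers. I'll go down and push left.

>>> jog_arm(commands=[{"travel": [4, 0, 12], "rot": [0, 0, 0], "claw": 255}, {"travel": [0, 0, 12], "rot": [0, 0, 0], "claw": 255}, {"travel": [0, 0, 8], "rot": [0, 0, 0], "claw": 255}, {"travel": [0, -4, 0], "rot": [0, 0, 0], "claw": 255}, {"travel": [0, -4, 0], "rot": [0, 0, 0], "claw": 255}])

```text
time: 11.85
tool_pos: [0.5893, 0.0435, 0.0617]
tcp_rot: [-3.139, -0.132, 0.002]
wrist_force: [-0.1, -0.8, -0.2]
width: -0.003
grip_force: 0.0
```

>>> jog_arm(commands=[{"travel": [0, -3, 0], "rot": [0, 0, 0], "claw": 255}, {"travel": [0, -3, 0], "rot": [0, 0, 0], "claw": 255}, {"travel": [0, -3, 0], "rot": [0, 0, 0], "claw": 255}, {"travel": [0, -3, 0], "rot": [0, 0, 0], "claw": 255}, {"travel": [0, -3, 0], "rot": [0, 0, 0], "claw": 255}])

```text
time: 12.35
tool_pos: [0.5889, 0.0582, 0.0626]
tcp_rot: [3.138, 0.132, 0.001]
wrist_force: [-0.2, -1.9, -0.3]
width: -0.002
grip_force: 0.9
```

```bash
python3 -c "
from h import *
rep()"
```

```text
t 12.35 mod xy [-94.5 -78.9] z 62.6 yaw 4.83 zax [ 0.001 -0.    -1.   ] F [-0.2 -1.9 -0.3] w -0.0
```

>>> jog_arm(commands=[{"travel": [0, -2, 0], "rot": [0, 0, 0], "claw": 255}, {"travel": [0, -2, 0], "rot": [0, 0, 0], "claw": 255}, {"travel": [0, -2, 0], "rot": [0, 0, 0], "claw": 255}, {"travel": [0, -1, 0], "rot": [0, 0, 0], "claw": 255}, {"travel": [0, 0, 0], "rot": [0, 0, 0], "claw": 255}])

```text
time: 12.85
tool_pos: [0.5882, 0.0654, 0.0625]
tcp_rot: [-3.139, -0.132, -0.001]
wrist_force: [0.1, -1.2, 1.1]
width: 0.005
grip_force: 0.6
```

>>> jog_arm(commands=[{"travel": [0, -1, 0], "rot": [0, 0, 0], "claw": 255}, {"travel": [0, -1, 0], "rot": [0, 0, 0], "claw": 255}, {"travel": [0, -1, 0], "rot": [0, 0, 0], "claw": 255}, {"travel": [0, 0, 0], "rot": [0, 0, 0], "claw": 255}, {"travel": [0, 0, 0], "rot": [0, 0, 0], "claw": 255}])

```text
time: 13.35
tool_pos: [0.5876, 0.0682, 0.0622]
tcp_rot: [-3.139, -0.132, 0.001]
wrist_force: [0.6, -1.2, 0.7]
width: 0.001
grip_force: 0.5
```

```bash
python3 -c "
from h import *
rep()"
```

```text
t 13.35 mod xy [-95.  -68.8] z 62.2 yaw 4.82 zax [-0.  0. -1.] F [ 0.6 -1.2  0.7] w 0.0
```

>>> jog_arm(commands=[{"travel": [0, -1, 0], "rot": [0, 0, 0], "claw": 255}, {"travel": [0, -1, 0], "rot": [0, 0, 0], "claw": 255}, {"travel": [0, -1, 0], "rot": [0, 0, 0], "claw": 255}, {"travel": [0, 0, 0], "rot": [0, 0, 0], "claw": 255}, {"travel": [0, 0, 0], "rot": [0, 0, 0], "claw": 255}])

```text
time: 13.85
tool_pos: [0.5875, 0.0701, 0.0622]
tcp_rot: [3.137, 0.133, -0.0]
wrist_force: [1.3, -5.3, 0.7]
width: -0.001
grip_force: 2.8
```

```bash
python3 -c "
from h import *
rep()"
```

```text
t 13.85 mod xy [-94.9 -66.9] z 62.2 yaw 4.85 zax [-0.    -0.002 -1.   ] F [ 1.3 -5.3  0.7] w -0.0
```

>>> jog_arm(commands=[{"travel": [0, -1, 0], "rot": [0, 0, 0], "claw": 255}, {"travel": [0, -1, 0], "rot": [0, 0, 0], "claw": 255}, {"travel": [0, 0, 0], "rot": [0, 0, 0], "claw": 255}, {"travel": [0, 0, 0], "rot": [0, 0, 0], "claw": 255}, {"travel": [0, 0, 0], "rot": [0, 0, 0], "claw": 255}])

```text
time: 14.35
tool_pos: [0.5874, 0.0705, 0.0623]
tcp_rot: [3.135, 0.133, -0.0]
wrist_force: [1.2, -10.6, 1.4]
width: -0.006
grip_force: 5.5
```

>>> jog_arm(commands=[{"travel": [0, 10, 0], "rot": [0, 0, 0], "claw": 255}, {"travel": [0, 10, 0], "rot": [0, 0, 0], "claw": 255}, {"travel": [0, 0, -30], "rot": [0, 0, 0], "claw": 255}, {"travel": [0, 0, -40], "rot": [0, 0, 0], "claw": 255}, {"travel": [-30, 0, -40], "rot": [0, 0, 0], "claw": 255}])

```text
time: 14.85
tool_pos: [0.5609, 0.0507, 0.1732]
tcp_rot: [-3.138, -0.131, -0.002]
wrist_force: [-0.5, 0.8, 0.7]
width: -0.001
grip_force: 0.0
```

>>> jog_arm(commands=[{"travel": [-40, 0, -30], "rot": [0, 0, 0], "claw": 255}, {"travel": [-30, 0, 0], "rot": [0, 0, 0], "claw": 255}, {"travel": [0, 0, 0], "rot": [0, 0, 0], "claw": 255}, {"travel": [0, 0, 0], "rot": [0, 0, 0], "claw": 255}, {"travel": [0, 0, 0], "rot": [0, 0, 0], "claw": 255}])

```text
time: 15.35
tool_pos: [0.4898, 0.0449, 0.2019]
tcp_rot: [-3.139, -0.132, 0.0]
wrist_force: [0.3, -0.2, 0.3]
width: 0.002
grip_force: 0.0
```

```bash
python3 - <<'E'
from h import *
rep(); c=viewer.read_camera("wrist")
import pickle;pickle.dump(c,open("w5.pkl","wb"))
cv2.imwrite("pics/w5.png",cv2.resize(c["color"][0:300,80:480],(800,600),interpolation=cv2.INTER_CUBIC))
E
```

```text
t 15.35 mod xy [-194.3  -84.1] z 201.9 yaw 4.81 zax [-0.  0. -1.] F [ 0.3 -0.2  0.3] w 0.0
```

View pics/w5.png

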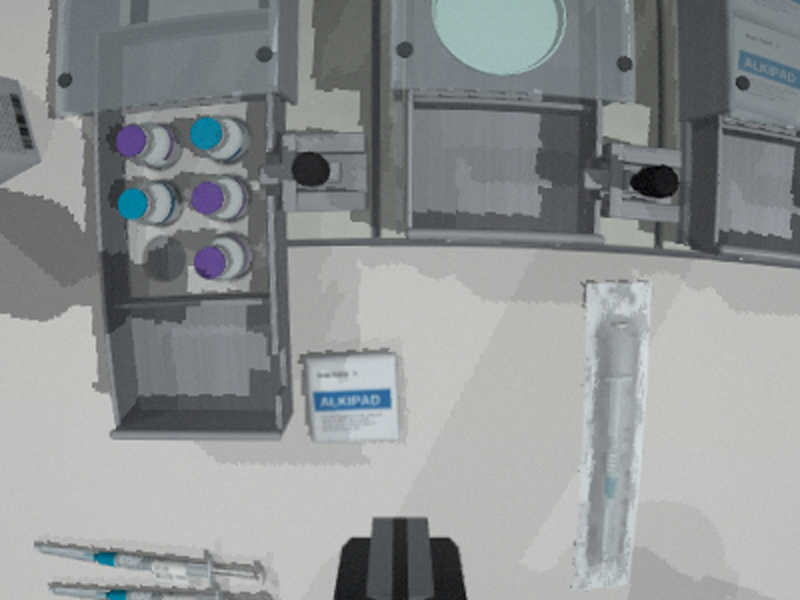

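The bolt nose is in the rear notch, with the knob at about (311,169). The tray is out with its lip at about y=434, the vials are upright and the other knobs look unmoved. A last numeric check, then I hand in.

```bash
python3 - <<'E'
from h import *
import pickle
c=pickle.load(open("w5.pkl","rb"))
g=lambda x,y,z:fonz(c,(x+.5)/2-.5+80,(y+.5)/2-.5,z/1e3)
co,s=np.cos(TH),np.sin(TH)
ok=None
for n,x,y,z in(("knob",311,168,78),("knob2",650,181,78),("lip",200,431,56.5),("walledge",270,168,48)):
    p=g(x,y,z);q=np.array([[co,s],[-s,co]])@(p[:2]-O)*1e3;print(n,q.round(1))
    if n=="knob": ok=abs(q[1]+49.5)<3.5
if ok: print(workorder.finish_job())
E
```

```text
knob [-94.3 -48. ]
knob2 [ -95.  -189.7]
lip [-215.3   13.3]
walledge [-91.8 -25.2]
the job is handed in; nothing more can be done
None
```

The vial tray is drawn out to its stop and its bolt is pushed home in the rear notch; the last view showed the five vials upright and the other trays shut, and the job is handed in at about 15 s (its verdict was not shown).

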